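# Clamp the small box in the gluing frame

### The job

With a fingertip, push the small open wooden box back into the gluing frame until it lies against the frame's back rail. Then tighten the thumbscrew by stroking its top wing away from you again and again, until the jaw has pushed the box against the end stop and holds it there hand-tight. Do not lift or tip the box, leave the other loose things where they are, and take the hand away at the end.

Things in the scene. Friction and masses are not known exactly. Their poses are not given: they have to be found in the camera images.
- frame: Gluing frame of plain wood, fixed to the table. Origin at table height; +x points to its back rail (away from the robot), +y to its end stop (left), z up. In mm in this frame: plate x -105 to 60, y -90 to 160, top z 24. Back rail: front face x 38.5, y -20 to 155, top z 52. End stop: inner face y 130, x -36 to 36, top z 58. Its front (-x) side is open: the box goes in from there.
- seat (a point): The box's place on the plate, at frame x 1, y 60, z 24 mm: where the centre of the box's underside is when the box lies against both the back rail and the end stop.
- nut_block (a point): Centre of the top of the wooden block through which the screw runs, 60 (x) x 24 (y) mm, at frame x 0, y -74, z 58 mm; a fixed part of the frame, between the jaw and the winged head.
- wood_box: Small open wooden box, 75 (its x) x 140 (its y) x 42 mm high, walls 7 mm, loose, 0.25 to 0.5 kg, standing on the frame's plate. Origin: centre of its underside. It starts 30 to 60 mm too far forward (-x of the frame), long side nearly along the frame's y, its back part already between jaw and end stop with a few mm of play at each end.
- jaw: Wooden jaw 50 (x) x 14 (y) x 34 mm high at the right end of the box's place; slides along the frame's y, only by turning the thumbscrew, 10 mm per turn. Origin: centre of the face that presses the box, 45 mm above the table. It starts at frame y -23 to -19 mm; a box against the end stop is met at y -10.
- screw_hub (a point): Centre of the steel thumbscrew's winged head, 45 mm above the table, 99 mm to -y of the jaw's face; it travels in with the jaw (frame y -122 to about -108 mm). Axis along the frame's y. Hub radius 11 mm; four flat wings 90 degrees apart reach 36 mm from the axis, 6 mm thick, 18 mm wide along the axis. Nothing stands above it.
- thumbscrew (a joint): Angle of the thumbscrew, rad; starts between 0 and 2. It grows as it is tightened: clockwise seen from its head, the top wing going towards the back rail (+x of the frame). At 0 and every 1.571 one wing points straight up. Light friction (about 3 N at a wing); stays where it is left; the box is gripped from about 8.2, where it stiffens at once; dead stop at 8.4.
- masking_tape: Bystander: roll of masking tape, 98 mm across, 25 mm high, lying flat; origin at the centre of its underside.
- screwdriver: Bystander: screwdriver lying flat, 28 x 170 x 28 mm; origin at the centre of its underside.
- pliers: Bystander: pliers lying flat, 188 x 51 x 14 mm; origin at the centre of the underside.
- sanding_pads: Bystander: stack of sanding pads, 81 x 107 x 25 mm; origin at the centre of its underside.
- parts_cup: Bystander: small cup standing upright, 52 mm across, 46 mm high; origin at the centre of its underside.
Not all that is in view belongs to the job. Of the things shaped like the wood_box, the wooden one is meant.

How it is judged (in metres and radians):
On the way, in this order (a step that is already met when the one before it is completed fails the run):
1. the box lies against the back rail (x of wood_box in the frame of frame above -0.005 m), for 0.2 s.
2. the jaw presses the box (contact force between jaw and wood_box above 3 N and y of wood_box in the frame of frame above 0.057 m), for 0.2 s.
At the end, for the whole second after the job is handed in: The box stands flat on the frame's plate, within about 6 mm of the back rail, within 3 mm of the end stop and square to it (0.04 rad), at rest, and the jaw presses it with more than 3 N (all of step 2 and x of wood_box in the frame of frame above -0.005 m and z of wood_box in the frame of frame below 0.028 m and angle between the y axis of wood_box and the y axis of frame, either way round below 0.04 rad and linear speed of wood_box below 0.01 m/s); the robot touches nothing.
It fails at once if the box is lifted or tipped (z of wood_box in the frame of frame above 0.036 m or angle between wood_box's own z axis and vertical above 0.2 rad).
It fails at once if another loose thing is shifted by more than 30 mm (distance of any of masking_tape, screwdriver, pliers, sanding_pads, parts_cup from where it was at the start of the episode above 0.03 m).
It also fails if it takes over 67 s, if anything falls off the work surface, if the arm or the gripper's body presses on something with over 40 N, if the wrist force passes 120 N, or if a joint passes its speed limit or range.

### The arm

A 6-joint arm with a two-finger parallel gripper is mounted at the origin on a cart in front of the work surface, level with it; the furniture and walls round the work are solid. World frame = base frame: x ahead of the robot, y to its left, z up, the work surface at z = 0. Lengths are in m, angles in degrees, forces in N, time in s.
With the tool pointing down it reaches from about 0.4 to 0.825 m from the base axis. Payload 7 kg.
Tool frame: the origin (TCP) lies on the centre line of the jaws, within the pads' length; the fingertips stand 14 mm ahead of it and the grasp point (between the pads) lies 5 mm behind it; z points along the fingers, x is the direction in which the jaws open and shut, and the axes are right-handed (so a half turn about z gives the same grasp; the last joint's range is limited). The gripper opens to 88 mm and grips with 3 to 60 N. Pads are 19 mm wide; open, the fingers measure 130 mm over their backs; the gripper's body (78 mm by 193 mm) begins 47 mm behind the grasp point.
Start: joints at [16.507, 20.546, 0.682, 0, -70.136, -16.507], TCP at [0.675, -0, 0.241] pointing down, gripper open.
Joint ranges: [-176.03, 176.03], [-82.01, 121.73], [-58.28, 71.71], [-173.87, 95.51], [-174.79, -0.11], [-173.66, 173.66]. Speed limits (degrees/s): [136.94, 136.94, 172.46, 180, 180, 180].

### API

Orientations are given as [roll, pitch, yaw] about the fixed x, y, z axes, in that order (R = Rz(yaw) Ry(pitch) Rx(roll)).
In Python, from plant import * gives the robot as it stands.
- The arm moves only by the shell command python3 -m handwheel 'ROWS' [OPENING]. ROWS is JSON, a list of rows, each a list of 2 entries, a list of its own where there are three numbers: the shift along the tool's x, y, z each as a share of 0.2 m, from -1 to 1, then the turn, a rotation vector about the tool's x, y, z each as a share of 360 degrees, from -1 to 1. In form: [[[tx, ty, tz], [ax, ay, az]], ...]. A call has 1 to 5 rows; each row is the pose to reach, as a shift and turn from the pose commanded when the call began, along the tool's axes at that moment, turning the shorter way round; what a row does not reach only later rows make up. A row lasts 1/12 s, in which the tool goes at most 41.7 mm and 7.16 degrees, less where a joint would pass 70% of its speed; a pose out of reach is approached as far as the arm can. A call with a number of a shift or a turn outside -1 to 1 is refused whole. A call with a gripper value outside its range is refused whole. OPENING is the closure, from -1 (fully open) to 1 (shut), set as the call begins (- or left out, the last holds). The fingers move at their own pace and stop on an object; the grip force is fixed at half the most. Time passes only in rows, so rows that repeat a pose let the fingers close. It gives the time, the measured TCP pose, the force and the opening at its end, in the units of the state.
- get_obs(): the state, without advancing time (a new reading comes with each control period).
- snapshot(name): name is "scene" or "side" or "wrist"; returns a dict with "color" (420x560x3 uint8, red, green, blue), "z_map" (420x560 float32, m along the optical axis (not along the pixel's ray), 0 where there is no reading), "intrinsics" (3x3 intrinsics, pixels), "distortion" ([k1, k2, p1, p2, k3] as OpenCV has them; the pictures are not rectified), "rvec" (rotation vector, rad) and "tvec" (3), from world to camera coordinates, as OpenCV has them. Camera axes: x right, y down, z forward; pixel columns grow to the right and rows downward; lengths in m; the calibration is good to about 2 mm. A picture is of the moment at which its call begins.
- close_job(): hands the job in, once; it reports no verdict.
The state is a dict: "clock": time; "joint_pos": joint angles; "qvel": joint speeds; "tau": joint torques, N m; "tool_pos": TCP position; "orientation": TCP orientation; "force": force on the tool from outside, world axes, zero at the start; "moment": the same for the moment, N m; "opening": finger opening in m.
Only numpy, scipy, OpenCV 4.12 (cv2) and the standard library are available. Lean on these libraries where they do the work, as an engineer would, in place of code of your own. Each camera call takes 0.05 s, during which the arm holds its last target. There are 200 camera calls.

## Working session

There is one attempt and no reset: what is moved stays moved. The work goes in short steps, Python scripts to look and compute and a shell command to move; the robot and the scene stay as the last step left them, time stands still between calls to the robot, and variables do not carry over. Pictures are saved under pics/ and viewed, about 8 in all and at most 12, crops included, and the job is handed in when it is done.

```bash
ls; mkdir -p pics; cat > h.py <<'E'
from plant import *
import numpy as np, cv2, pickle
def snap(n,f):
    s=snapshot(n); pickle.dump(s,open(f'{f}.pkl','wb')); cv2.imwrite(f'pics/{f}.png',s['color'][:,:,::-1]); return s
def load(f): return pickle.load(open(f'{f}.pkl','rb'))
def world(s,u,v,z=None):
    """pixel -> world by depth, or by plane z"""
    K,D=np.array(s['intrinsics']),np.array(s['distortion']);R=cv2.Rodrigues(np.array(s['rvec'],float))[0];t=np.array(s['tvec'],float).ravel()
    p=cv2.undistortPoints(np.array([[[u,v]]],float),K,D)[0,0]; r=np.array([*p,1])
    c=-R.T@t; d=R.T@r
    k=s['z_map'][int(round(v)),int(round(u))] if z is None else (z-c[2])/d[2]
    return c+k*d
def pix(s,P):
    return cv2.projectPoints(np.array(P,float).reshape(-1,3),np.array(s['rvec'],float),np.array(s['tvec'],float),np.array(s['intrinsics']),np.array(s['distortion']))[0].reshape(-1,2)
E
python3 - <<'E'
from h import *
a=snap('scene','sc0')['color'];b=snap('side','si0')['color']
print(get_obs())
E
```

```text
pics
{'clock': 0.1, 'joint_pos': array([ 1.65060610e+01,  2.05902193e+01,  6.42117133e-01, -1.65746612e-02,
       -7.01338353e+01, -1.65059512e+01]), 'qvel': array([-0.02994151, -0.0597831 ,  0.14240462, -0.02114172, -0.05482999,
        0.04107628]), 'tau': array([-1.42273191e-03, -5.84165347e+01,  2.93752134e+01,  7.01551259e+00,
        1.01412315e-02, -6.66964229e-05]), 'tool_pos': array([ 6.74627127e-01, -2.92739792e-05,  2.39710897e-01]), 'orientation': array([-1.79991658e+02, -8.29881725e-02,  1.79994460e+02]), 'force': array([ 0.27182225,  0.39240431, -0.2603103 ]), 'moment': array([ 0.04623118,  0.03770955, -0.02070174]), 'opening': 0.08769372123596651}
```

View pics/sc0.png

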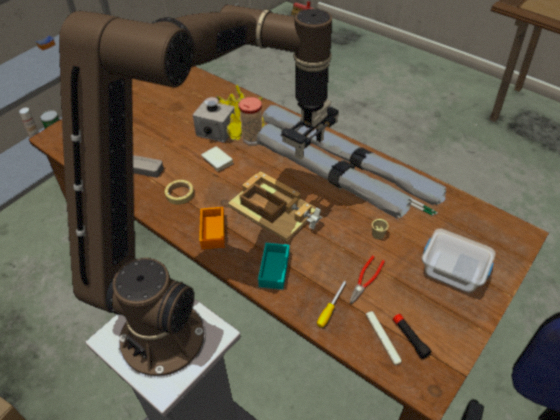

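View pics/si0.png

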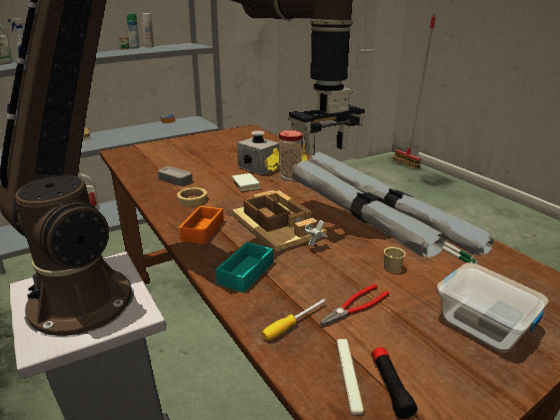

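The scene view shows the frame at about (270,205) with the box in it and the winged head at about (310,213); the orange and teal boxes are decoys. The side view shows the same, with the head at (316,233). Next I'll enlarge both.

```bash
python3 - <<'E'
from h import *
a=load('sc0')['color'][165:250,215:335];b=load('si0')['color'][180:260,220:340]
f=lambda im:cv2.resize(im,(660,int(im.shape[0]*5.5)),interpolation=cv2.INTER_CUBIC)[:,:,::-1]
cv2.imwrite('pics/c0.png',f(a));cv2.imwrite('pics/c1.png',f(b))
E
```

```text
(no output)
```

View pics/c0.png

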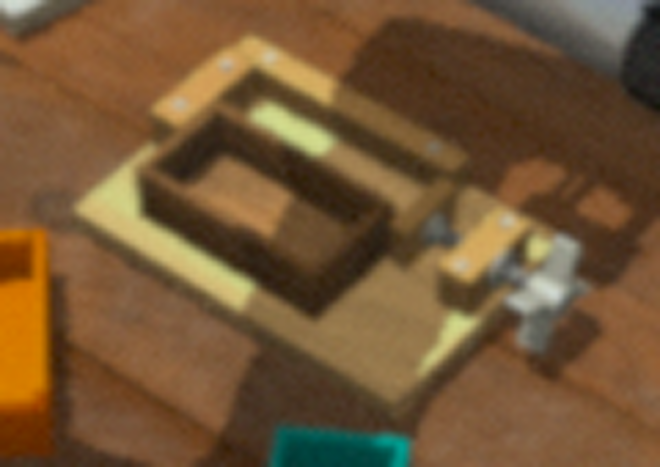

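View pics/c1.png

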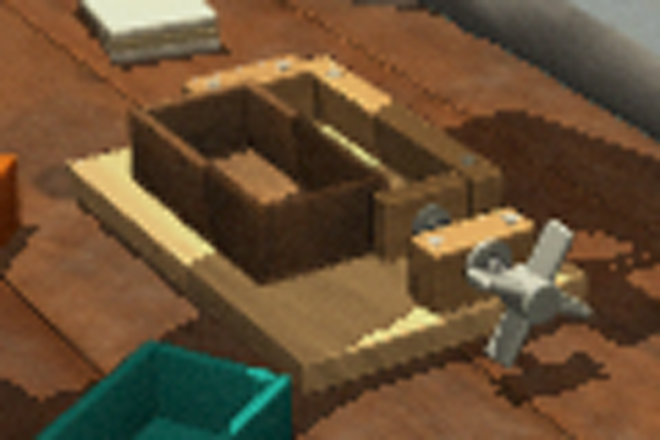

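Both crops show the plate corners, nut block and box rim clearly. I'll fit the frame and box poses from these points in both views.

```bash
cat > fit.py <<'E'
from h import *
from scipy.optimize import least_squares
S=load('sc0');T=load('si0')
sc=lambda u,v:(215+(u+.5)/5.5-.5,165+(v+.5)/5.5-.5); si=lambda u,v:(220+(u+.5)/5.5-.5,180+(v+.5)/5.5-.5)
def tf(q,P): 
    P=np.array(P)/1000; c,s=np.cos(q[2]),np.sin(q[2]); return np.c_[q[0]+c*P[:,0]-s*P[:,1],q[1]+s*P[:,0]+c*P[:,1],P[:,2]]
def fit(A,B,q0):
    f=lambda q:np.r_[*[ (pix(c,tf(q,[a[0]]))-a[1]).ravel() for c,L in((S,A),(T,B)) for a in L]]
    r=least_squares(f,q0,loss='soft_l1'); print('q',r.x.round(4),np.degrees(r.x[2]).round(2)); print(r.fun.reshape(-1,2).round(1).tolist()) ;return r.x
F=fit([((-105,160,24),sc(76,208)),((-105,-90,24),sc(395,402)),((0,-74,58),sc(485,243))],
      [((-105,160,24),si(68,160)),((-105,-90,24),si(302,366)),((0,-74,58),si(470,228))],[.65,0.,0.])
B=fit([((-37.5,70,66),sc(140,177)),((37.5,70,66),sc(215,110)),((37.5,-70,66),sc(393,208)),((-37.5,-70,66),sc(318,288))],
      [((-37.5,70,66),si(130,110)),((37.5,70,66),si(250,86)),((37.5,-70,66),si(378,178)),((-37.5,-70,66),si(258,202))],[.63,.06,0.])
c,s=np.cos(F[2]),np.sin(F[2]);d=B[:2]-F[:2]
print('box in frame',np.array([c*d[0]+s*d[1],-s*d[0]+c*d[1]])*1000,np.degrees(B[2]-F[2]))
print('hub?',tf(F,[(0,-120,45)]),'depth pts',[world(T,*si(*p)) .round(3) for p in((540,300),(555,235),(502,350),(470,230))])
Ri=lambda P:[(round(1000*(c*(p[0]-F[0])+s*(p[1]-F[1]))),round(1000*(-s*(p[0]-F[0])+c*(p[1]-F[1]))),round(1000*p[2])) for p in P]
print(Ri([world(T,*si(*p)) for p in((540,300),(555,240),(505,345),(578,310),(470,230),(420,205))]))
print(Ri([world(S,*sc(*p)) for p in((550,292),(567,250),(535,335),(485,243),(415,215))]))
np.save('F.npy',F)
E
python3 fit.py
```

```text
q [ 0.5827  0.0274 -0.0083] -0.48
[[-0.9, -0.5], [-0.7, 0.0], [-0.4, -0.0], [0.2, 0.8], [0.5, 0.2], [0.7, 0.9]]
q [ 0.5303  0.0756 -0.0094] -0.54
[[-1.2, -0.5], [0.3, -1.0], [0.6, 0.1], [-0.7, -0.9], [-0.9, 1.1], [-0.1, -0.1], [2.0, 1.2], [-0.1, 3.5]]
box in frame [-52.84580548  47.84889173] -0.061860833110563146
hub? [[ 0.58170593 -0.09264418  0.045     ]] depth pts [array([ 0.581, -0.102,  0.048]), array([ 0.595, -0.094,  0.074]), array([ 0.563, -0.099,  0.025]), array([ 0.582, -0.044,  0.059])]
[(-1, -130, 48), (15, -119, 70), (-17, -125, 26), (22, -130, 35), (-1, -71, 59), (-7, -38, 59)]
[(0, -123, 50), (10, -127, 79), (-13, -123, 23), (1, -75, 57), (-11, -33, 64)]
```

```bash
python3 - <<'E'
from h import *
for f in('sc0','si0'):
    s=load(f);P=[]
    for v in range(150,320,2):
        for u in range(150,420,2):
            if s['z_map'][v,u]>0:
                p=world(s,u,v)
                if .32<p[0]<.5 and -.12<p[1]<.25 and .012<p[2]<.15:P.append(p)
    P=np.array(P)
    H,xe,ye=np.histogram2d(P[:,0],P[:,1],bins=[np.arange(.32,.501,.02),np.arange(-.12,.26,.02)])
    print(f,P[:,2].max());print(H.astype(int))
E
```

```text
sc0 0.07148383368654643
[[ 0  6  1  0  0  0  0  0  0  1 16  4  0  3  3  0  0  0]
 [ 0  0  3  0  0  0  0  0  0  0  3  0  0  0  3  5  0  0]
 [ 0  0  6  2  0  0  0  0  0  0  0  3  0  0  0  2  3  0]
 [ 2  0  0  5  1  0  0  0  0  0  0  0  4  0  0  0 10  3]
 [ 3  0  0 15  1  0  0  0  0  0  0  0  1  2  0  9  9  0]
 [ 6  7 16  3  0  0  0  0  0  0  0  0  0  1  7  7  0  0]
 [ 0  4  1  0  0  0  0  0  0  0  0  0  0  0  0  0  0  0]
 [ 0  0  2  4  5  3  4  3  3  6  4  3  3  4  2  1  0  0]
 [ 0  0  3  8  6  8 16 16 20 14 13 17 17 11  5  2  0  0]]
si0 0.06869128927308243
[[ 0 15  2  0  0  0  0  0  0  0 23  6  0  5  7  0  0  0]
 [ 0  2 18  0  0  0  0  0  0  0 13  1  0  0  7  6  0  0]
 [ 0  0 10  6  0  0  0  0  0  0  1 12  0  0  0  3 10  0]
 [ 1  0  0 18  0  0  0  0  0  0  0  1 12  0  0  0 13  5]
 [10  0  0 21  7  0  0  0  0  0  0  0  2 11  0 10 13  0]
 [16  3 21  9  0  0  0  0  0  0  0  0  0  1 10 10  0  0]
 [ 0 11  0  0  0  0  0  0  0  0  0  0  0  0  2  0  0  0]
 [ 0  0  0  5  5  6  5  3  4  5  4  3  4  4  3  2  0  0]
 [ 0  0  7  9  8  6 13 18 17 17 19 16 16 12  5  2  0  0]]
```

```bash
python3 -m handwheel '[[[0.2,0.08,0],[0,0,0]],[[0.4,0.16,0],[0,0,0]],[[0.6,0.24,0],[0,0,0]],[[0.8,0.32,0],[0,0,0]],[[0.95,0.4,0.1],[0,0,0]]]' 1
```

```text
clock: 0.52
tool_pos: [0.4865, 0.0793, 0.2241]
orientation: [179.9, 0.3, 180.0]
force: [1.0, 2.2, 0.8]
opening: 0.0598
```

```bash
python3 -m handwheel '[[[0.2,0,0],[0,0,0]],[[0.2,0,0.2],[0,0,0]],[[0.2,0,0.4],[0,0,0]],[[0.2,0,0.6],[0,0,0]],[[0.2,0,0.75],[0,0,0]]]' && python3 -m handwheel '[[[0,0,0.05],[0,0,0]],[[0,0,0.1],[0,0,0]],[[0,0,0.1],[0,0,0]]]'; python3 - <<'E'
from h import *
snap('side','si1')
snap('wrist','w1')
E
```

```text
clock: 0.93
tool_pos: [0.4459, 0.0785, 0.07]
orientation: [180.0, -0.0, -180.0]
force: [0.7, 0.0, -0.7]
opening: 0.0263
clock: 1.18
tool_pos: [0.4457, 0.078, 0.0497]
orientation: [-179.9, -0.2, 180.0]
force: [-0.6, 0.4, 0.2]
opening: 0.0066
```

View pics/si1.png

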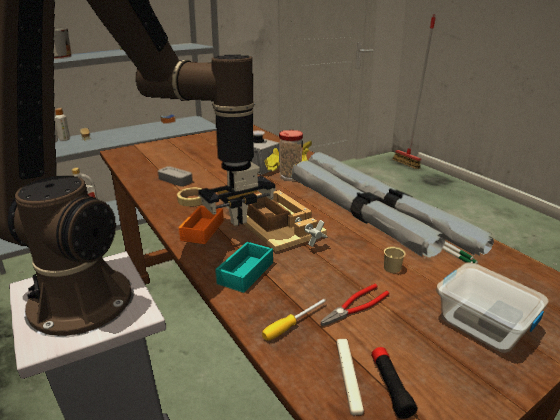

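The fingers are down at (238,212), just in front of the box. Next I push it slowly.

```bash
python3 -m handwheel '[[[-0.04,0,0],[0,0,0]],[[-0.08,0,0],[0,0,0]],[[-0.12,0,0],[0,0,0]],[[-0.16,0,0],[0,0,0]],[[-0.2,0,0],[0,0,0]]]'; python3 -m handwheel '[[[-0.03,0,0],[0,0,0]],[[-0.06,0,0],[0,0,0]],[[-0.09,0,0],[0,0,0]],[[-0.12,0,0],[0,0,0]],[[-0.12,0,0],[0,0,0]]]'
```

```text
clock: 1.7
tool_pos: [0.4876, 0.0786, 0.0521]
orientation: [-180.0, -0.0, 180.0]
force: [-5.4, -0.7, 5.7]
opening: 0.0001
clock: 2.12
tool_pos: [0.5124, 0.0788, 0.0518]
orientation: [-180.0, 0.0, 180.0]
force: [0.6, -0.1, -0.1]
opening: 0.0007
```

```bash
for i in 1 2; do :; done; python3 -m handwheel '[[[-0.015,0,0],[0,0,0]],[[-0.03,0,0],[0,0,0]],[[-0.045,0,0],[0,0,0]]]'; python3 -m handwheel '[[[-0.015,0,0],[0,0,0]],[[-0.03,0,0],[0,0,0]]]';  python3 - <<'E'
from h import *
s=snap('scene','sc2');s2=snap('side','si2')
f=lambda im:cv2.resize(im,(480,380),interpolation=cv2.INTER_CUBIC)[:,:,::-1]
cv2.imwrite('pics/c2.png',np.vstack([f(s['color'][160:255,215:335])[:300],f(s2['color'][175:270,220:340])[:300]]))
E
```

```text
clock: 2.37
tool_pos: [0.52, 0.0787, 0.0517]
orientation: [-180.0, -0.0, 180.0]
force: [-3.2, -0.1, 1.4]
opening: 0.0004
clock: 2.53
tool_pos: [0.5264, 0.0789, 0.0517]
orientation: [-180.0, -0.0, -180.0]
force: [-2.6, 0.2, 0.9]
opening: 0.0005
```

View pics/c2.png

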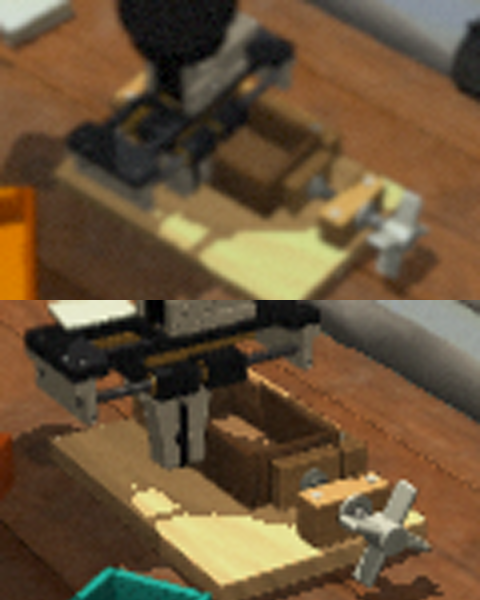

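The fingers are pressing on the front wall and the box is almost at the rail, so I'll continue in small steps until the force rises.

```bash
python3 -m handwheel '[[[-0.01,0,0],[0,0,0]],[[-0.02,0,0],[0,0,0]]]'; python3 -m handwheel '[[[-0.01,0,0],[0,0,0]],[[-0.01,0,0],[0,0,0]]]'
```

```text
clock: 2.8
tool_pos: [0.5291, 0.0789, 0.0516]
orientation: [-180.0, -0.1, 180.0]
force: [-13.9, 7.3, 11.5]
opening: 0.0008
clock: 2.97
tool_pos: [0.5291, 0.0788, 0.0516]
orientation: [-180.0, -0.3, 180.0]
force: [-17.3, 6.6, 12.3]
opening: 0.0004
```

The box is at the rail: motion stopped at 0.529 with 17 N. I'll back off, rise and check.

```bash
python3 -m handwheel '[[[0.05,0,0],[0,0,0]],[[0.2,0,0],[0,0,0]],[[0.2,0,-0.15],[0,0,0]],[[0.2,-0.1,-0.35],[0,0,0]],[[0.2,-0.3,-0.5],[0,0,0]]]';python3 -m handwheel '[[[0,-0.2,0],[0,0,0]],[[0,-0.4,0],[0,0,0]],[[0,-0.56,0],[0,0,0]],[[0,-0.56,0],[0,0,0]]]';  python3 - <<'E'
from h import *
s=snap('scene','sc3');s2=snap('side','si3')
f=lambda im:cv2.resize(im,(600,300),interpolation=cv2.INTER_CUBIC)[:,:,::-1]
cv2.imwrite('pics/c3.png',np.vstack([f(s['color'][180:240,220:340]),f(s2['color'][192:252,220:340])]))
E
```

```text
clock: 3.38
tool_pos: [0.4934, 0.0289, 0.1477]
orientation: [180.0, 0.2, -179.8]
force: [2.6, -0.2, 0.9]
opening: 0.0005
clock: 3.72
tool_pos: [0.492, -0.0884, 0.1453]
orientation: [-180.0, 0.1, 179.8]
force: [1.0, -0.0, -1.4]
opening: 0.0002
```

View pics/c3.png

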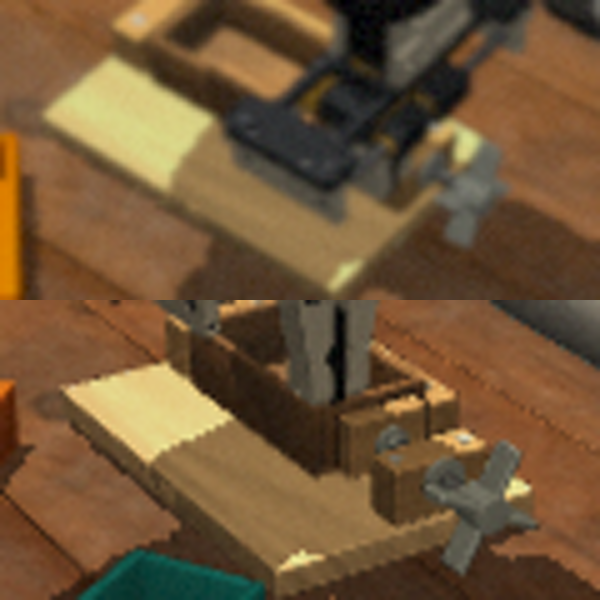

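The box now lies against the rail, with play at the jaw. The top wing leans a little to the back at about (495,465) in the lower crop. Next is the first stroke.

```bash
python3 -m handwheel '[[[-0.125,0.02,0.2],[0,0,0]],[[-0.125,0.02,0.365],[0,0,0]],[[-0.125,0.02,0.365],[0,0,0]]]';python3 -m handwheel '[[[-0.08,0,0],[0,0,0]],[[-0.16,0,0],[0,0,0]],[[-0.24,0,0],[0,0,0]],[[-0.33,0,0],[0,0,0]],[[-0.42,0,0],[0,0,0]]]';  python3 -m handwheel '[[[0,0,0],[0,0,0]]]'; python3 - <<'E'
from h import *
s2=snap('side','si4')
f=lambda im:cv2.resize(im,(400,400),interpolation=cv2.INTER_CUBIC)[:,:,::-1]
cv2.imwrite('pics/c4.png',f(s2['color'][192:252,280:340]))
E
```

```text
clock: 4.07
tool_pos: [0.5145, -0.0797, 0.0662]
orientation: [-180.0, -0.5, 180.0]
force: [-1.4, -1.2, -0.7]
opening: 0.0007
clock: 4.48
tool_pos: [0.5901, -0.0813, 0.0722]
orientation: [-179.9, -1.2, 179.9]
force: [-15.1, 1.3, 19.0]
opening: 0.0007
clock: 4.57
tool_pos: [0.6011, -0.08, 0.0735]
orientation: [-179.9, -0.1, -179.9]
force: [-0.4, -0.1, 2.2]
opening: 0.0004
```

View pics/c4.png

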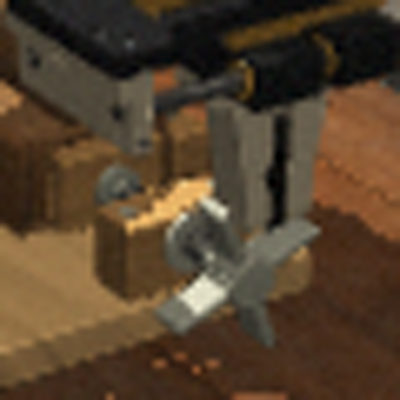

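The stroke works: the wing is at about 60° now, at (320,225) in the crop. The finger sits about 9 mm too far to +y, so I'll correct that on the return.

```bash
python3 -m handwheel '[[[0,-0.05,-0.2],[0,0,0]],[[0.2,-0.05,-0.2],[0,0,0]],[[0.4,-0.05,-0.2],[0,0,0]],[[0.46,-0.05,-0.2],[0,0,0]],[[0.46,-0.05,-0.01],[0,0,0]]]';python3 -m handwheel '[[[0,0,0],[0,0,0]]]'; python3 - <<'E'
from h import *
print(get_obs()['tool_pos'])
s2=snap('side','si5')
f=lambda im:cv2.resize(im,(400,400),interpolation=cv2.INTER_CUBIC)[:,:,::-1]
cv2.imwrite('pics/c5.png',f(s2['color'][192:252,280:340]))
E
```

```text
clock: 5.03
tool_pos: [0.5111, -0.0894, 0.0812]
orientation: [179.9, 0.7, -179.9]
force: [3.9, 0.2, -1.3]
opening: 0.0002
clock: 5.12
tool_pos: [0.506, -0.0898, 0.0717]
orientation: [180.0, -0.2, -180.0]
force: [-1.1, -0.2, -0.5]
opening: 0.0003
[ 0.50601137 -0.08976812  0.07168646]
```

View pics/c5.png

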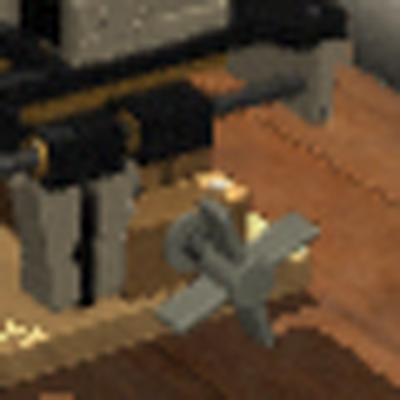

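The hand is in front again and the next wing, at (205,210), leans towards the robot, so it's ready for stroke 2. I'm adding a numeric estimate of the wing angle from depth.

```bash
cat > ang.py <<'E'
from h import *
F=np.load('F.npy');c,s_=np.cos(F[2]),np.sin(F[2])
def ang():
    o=get_obs()
    for n in('side','scene'):
        s=snapshot(n); P=[]
        w=pix(s,[[F[0],F[1]-.115,.045]])[0].astype(int)
        for v in range(w[1]-25,w[1]+26):
            for u in range(w[0]-25,w[0]+26):
                p=world(s,u,v); x=c*(p[0]-F[0])+s_*(p[1]-F[1]); y=-s_*(p[0]-F[0])+c*(p[1]-F[1]); z=p[2]-.045
                if -.14<y<-.098 and .015<np.hypot(x,z)<.04 and z>-.02: P.append((x,y,z))
        P=np.array(P); t=np.radians(np.arange(90))
        if len(P)<15: print(n,'few');continue
        def d(a): return np.abs(P[:,0]*np.cos(2*0+a)-P[:,2]*np.sin(a))
        sc=[(np.minimum(d(a),d(a+np.pi/2))<.0045).mean() for a in t]
        i=int(np.argmax(cv2.GaussianBlur(np.array(sc)[None].astype(np.float32),(9,1),0)))
        print(n,len(P),'wing lean deg',i,round(sc[i],2),'y range',P[:,1].min().round(3),P[:,1].max().round(3))
if __name__=='__main__': ang()
E
python3 ang.py
python3 -m handwheel '[[[-0.1,0,-0.015],[0,0,0]],[[-0.2,0,-0.015],[0,0,0]],[[-0.3,0,-0.015],[0,0,0]],[[-0.4,0,-0.015],[0,0,0]],[[-0.48,0,-0.015],[0,0,0]]]';python3 -m handwheel '[[[0,0,0],[0,0,0]]]'
python3 -m handwheel '[[[0,0,-0.2],[0,0,0]],[[0.2,0,-0.2],[0,0,0]],[[0.4,0,-0.2],[0,0,0]],[[0.48,0,-0.2],[0,0,0]],[[0.48,0,-0.1],[0,0,0]]]'; python3 ang.py
```

```text
side 131 wing lean deg 68 0.79 y range -0.129 -0.107
scene 69 wing lean deg 67 0.71 y range -0.129 -0.107
clock: 5.68
tool_pos: [0.6067, -0.0903, 0.0784]
orientation: [-180.0, -0.0, -180.0]
force: [-0.5, 0.3, 0.3]
opening: 0.0003
clock: 5.77
tool_pos: [0.6092, -0.0902, 0.0785]
orientation: [-180.0, 0.2, -179.9]
force: [1.2, 0.0, 0.8]
opening: 0.0005
clock: 6.18
tool_pos: [0.5083, -0.0903, 0.1016]
orientation: [179.9, 0.4, -180.0]
force: [1.2, 0.2, -0.0]
opening: 0.0003
side 126 wing lean deg 61 0.86 y range -0.125 -0.107
scene 83 wing lean deg 59 0.71 y range -0.129 -0.107
```

Stroke 2 gave 83°. I'll repeat twice, keeping the same form.

```bash

python3 -m handwheel '[[[0,0,0.1],[0,0,0]],[[0,0,0.1],[0,0,0]]]'
python3 -m handwheel '[[[-0.1,0,0],[0,0,0]],[[-0.2,0,0],[0,0,0]],[[-0.3,0,0],[0,0,0]],[[-0.4,0,0],[0,0,0]],[[-0.48,0,0],[0,0,0]]]';python3 -m handwheel '[[[0,0,0],[0,0,0]]]'
python3 -m handwheel '[[[0,0,-0.2],[0,0,0]],[[0.2,0,-0.2],[0,0,0]],[[0.4,0,-0.2],[0,0,0]],[[0.48,0,-0.2],[0,0,0]],[[0.48,0,-0.1],[0,0,0]]]'; python3 ang.py
python3 -m handwheel '[[[0,0,0.1],[0,0,0]],[[0,0,0.1],[0,0,0]]]'
python3 -m handwheel '[[[-0.1,0,0],[0,0,0]],[[-0.2,0,0],[0,0,0]],[[-0.3,0,0],[0,0,0]],[[-0.4,0,0],[0,0,0]],[[-0.48,0,0],[0,0,0]]]';python3 -m handwheel '[[[0,0,0],[0,0,0]]]'
python3 -m handwheel '[[[0,0,-0.2],[0,0,0]],[[0.2,0,-0.2],[0,0,0]],[[0.4,0,-0.2],[0,0,0]],[[0.48,0,-0.2],[0,0,0]],[[0.48,0,-0.1],[0,0,0]]]'; python3 ang.py
python3 -c "
from h import *
s=snap('side','si6'); cv2.imwrite('pics/c6.png',cv2.resize(s['color'][182:252,240:340],(700,490),interpolation=cv2.INTER_CUBIC)[:,:,::-1])"
```

```text
clock: 6.45
tool_pos: [0.5086, -0.0903, 0.0759]
orientation: [-180.0, -0.1, 180.0]
force: [-0.8, -0.9, -0.1]
opening: 0.0006
clock: 6.87
tool_pos: [0.606, -0.0906, 0.0777]
orientation: [-180.0, -0.1, 180.0]
force: [1.0, -0.9, -0.3]
opening: 0.0003
clock: 6.95
tool_pos: [0.6086, -0.0905, 0.0778]
orientation: [-180.0, 0.1, -180.0]
force: [1.3, 0.5, 0.8]
opening: 0.0004
clock: 7.37
tool_pos: [0.508, -0.0905, 0.1012]
orientation: [180.0, 0.3, -180.0]
force: [0.2, -0.1, -0.3]
opening: 0.0004
side 128 wing lean deg 63 0.79 y range -0.123 -0.102
scene 78 wing lean deg 63 0.76 y range -0.123 -0.104
clock: 7.63
tool_pos: [0.5085, -0.0905, 0.0756]
orientation: [-180.0, -0.2, 180.0]
force: [-1.6, 0.4, -0.3]
opening: 0.0004
clock: 8.05
tool_pos: [0.6058, -0.0907, 0.0775]
orientation: [-180.0, -0.2, 180.0]
force: [0.1, 0.1, 1.0]
opening: 0.0005
clock: 8.13
tool_pos: [0.6085, -0.0905, 0.0776]
orientation: [-179.9, 0.0, -180.0]
force: [0.4, -1.2, 0.4]
opening: 0.0005
clock: 8.55
tool_pos: [0.5079, -0.0906, 0.1011]
orientation: [180.0, 0.3, -180.0]
force: [0.8, 0.2, 0.0]
opening: 0.0005
side 129 wing lean deg 64 0.78 y range -0.121 -0.099
scene 72 wing lean deg 66 0.62 y range -0.123 -0.103
```

View pics/c6.png

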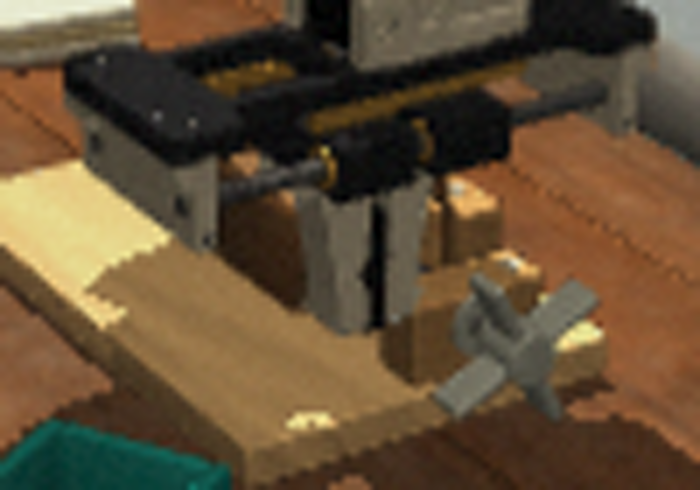

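The hub has travelled in about 8 mm. From here grip could come mid-stroke, so I step through it and watch the force.

```bash

python3 -m handwheel '[[[0,0.02,0.1],[0,0,0]],[[0,0.02,0.1],[0,0,0]]]'
python3 -m handwheel '[[[-0.08,0,0],[0,0,0]],[[-0.16,0,0],[0,0,0]],[[-0.24,0,0],[0,0,0]],[[-0.28,0,0],[0,0,0]]]'
python3 -m handwheel '[[[-0.03,0,0],[0,0,0]],[[-0.03,0,0],[0,0,0]]]' | grep -E 'tool_pos|force'
python3 -m handwheel '[[[-0.03,0,0],[0,0,0]],[[-0.03,0,0],[0,0,0]]]'| grep -E 'tool_pos|force'
```

```text
clock: 8.87
tool_pos: [0.5087, -0.0862, 0.0756]
orientation: [-180.0, -0.2, 180.0]
force: [-1.4, 0.7, 0.4]
opening: 0.0006
clock: 9.2
tool_pos: [0.5667, -0.0866, 0.0777]
orientation: [-180.0, -0.1, -180.0]
force: [-3.4, 2.1, 3.6]
opening: 0.0003
tool_pos: [0.5719, -0.0864, 0.0771]
force: [-0.8, 0.2, 0.5]
tool_pos: [0.5753, -0.0865, 0.0762]
force: [-4.7, 1.4, 1.4]
```

```bash

python3 -m handwheel '[[[-0.03,0,0],[0,0,0]],[[-0.03,0,0],[0,0,0]]]' | grep -E 'tool_pos|force'
python3 -m handwheel '[[[-0.03,0,0],[0,0,0]],[[-0.03,0,0],[0,0,0]]]'| grep -E 'tool_pos|force'; python3 ang.py
```

```text
tool_pos: [0.5776, -0.0867, 0.0754]
force: [-15.2, 4.6, 7.5]
tool_pos: [0.5788, -0.0869, 0.0745]
force: [-27.6, 7.6, 17.2]
side 173 wing lean deg 33 0.37 y range -0.127 -0.099
scene 66 wing lean deg 42 0.39 y range -0.129 -0.104
```

The force rose to 28 N and the motion stopped at a lean of about 30°, which matches the grip at 8.2–8.4 rad. I'll withdraw and verify.

```bash

python3 -m handwheel '[[[0.1,0,0],[0,0,0]],[[0.25,0,0],[0,0,0]],[[0.4,0,0],[0,0,0]],[[0.4,0,-0.2],[0,0,0]],[[0.4,0,-0.4],[0,0,0]]]'
python3 -m handwheel '[[[0.15,-0.2,-0.2],[0,0,0]],[[0.15,-0.4,-0.4],[0,0,0]],[[0.15,-0.6,-0.5],[0,0,0]],[[0.15,-0.8,-0.5],[0,0,0]],[[0.15,-0.8,-0.5],[0,0,0]]]'; python3 ang.py
python3 -c "
from h import *
s=snap('scene','sc7');t=snap('side','si7')
f=lambda im:cv2.resize(im,(600,300),interpolation=cv2.INTER_CUBIC)[:,:,::-1]
cv2.imwrite('pics/c7.png',np.vstack([f(s['color'][175:235,220:340]),f(t['color'][192:252,220:340])]))"
```

```text
clock: 10.38
tool_pos: [0.5043, -0.0872, 0.1555]
orientation: [-179.9, -0.4, 180.0]
force: [2.4, 1.3, 1.3]
opening: 0.0006
clock: 10.8
tool_pos: [0.4792, -0.2486, 0.2599]
orientation: [-179.9, 0.3, -180.0]
force: [1.3, -0.2, -0.5]
opening: 0.0006
side 118 wing lean deg 23 0.87 y range -0.12 -0.1
scene 36 wing lean deg 29 0.89 y range -0.126 -0.099
```

View pics/c7.png

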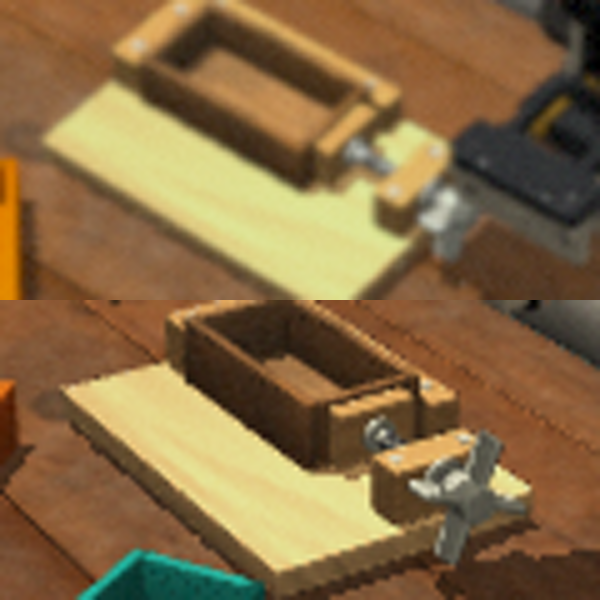

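The hand is clear, the box is at the rail with the jaw against it, and nothing else has moved. One doubt remains: whether the resistance was the grip or the finger jamming between two wings. I'll compare the hub and jaw positions in the stored depth maps.

```bash
python3 - <<'E'
from h import *
F=np.load('F.npy');c,s_=np.cos(F[2]),np.sin(F[2])
for f in('si0','si3','si7','sc0','sc7'):
    s=load(f);w=pix(s,[[F[0],F[1]-.06,.045]])[0].astype(int);P=[]
    for v in range(w[1]-50,w[1]+51):
        for u in range(w[0]-75,w[0]+76):
            p=world(s,u,v);P.append((c*(p[0]-F[0])+s_*(p[1]-F[1]),-s_*(p[0]-F[0])+c*(p[1]-F[1]),p[2]))
    P=np.array(P)*1000;x,y,z=P.T
    h=P[(np.hypot(x,z-45)<9)&(y<-100)&(y>-145)]
    j=P[(abs(x)<20)&(y>-50)&(y<-15)&(z>35)&(z<58)]   # jaw back face
    b=P[(abs(x)<25)&(z>63)&(z<70)&(y>-40)&(y<20)]
    n=P[(abs(x)<25)&(z>40)&(z<54)&(y>-95)&(y<-75)]
    q=P[(np.hypot(x,z-45)<38)&(np.hypot(x,z-45)>16)&(z>32)&(y<-98)&(y>-145)]
    t=np.radians(np.arange(0,90,2));d=lambda a:abs(q[:,0]*np.cos(a)-(q[:,2]-45)*np.sin(a))
    sc=[(np.minimum(d(a),d(a+np.pi/2))<4.5).mean() for a in t]
    print(f,'hub end',np.percentile(h[:,1],[5,20]).round(1) if len(h) else 0,len(h),'jaw back',np.median(j[:,1]).round(1),len(j),'nut',np.median(n[:,1]).round(1),len(n),'boxend',np.percentile(b[:,1],[5]).round(1) if len(b) else 0,len(b),'lean',2*int(np.argmax(sc)),max(sc).round(2))
E
```

```text
si0 hub end [-133.4 -132.4] 33 jaw back -35.8 66 nut -85.7 58 boxend [-35.] 63 lean 26 0.85
si3 hub end [-134.  -132.9] 32 jaw back -35.7 65 nut -85.7 57 boxend [-35.1] 75 lean 30 0.9
si7 hub end [-122.2 -120.9] 26 jaw back -24.1 91 nut -85.9 25 boxend [-23.1] 71 lean 20 0.85
sc0 hub end [-134.2 -132.3] 21 jaw back -37.0 47 nut -86.9 34 boxend [-37.9] 39 lean 28 0.69
sc7 hub end [-122.1 -120.4] 11 jaw back -27.9 53 nut -87.5 33 boxend [-25.3] 40 lean 28 0.92
```

The jaw face is now at frame y about -10.1 mm. It travelled 11.6 mm, against 10 mm if it were a quarter turn short. That is the expected gripping position, and the wing lean of 20–29° fits 8.2–8.4 rad. I'm handing the job in.

```bash
python3 -c "
from plant import *
print(get_obs()['force'],get_obs()['clock']); print(close_job())"
```

```text
[ 0.1220824  -0.03763081 -1.2778921 ] 11.0
the job is handed in; nothing more can be done
None
```

The box is against the back rail and clamped by the jaw, as far as my checks show. I handed the job in at 11.0 s, and `close_job()` gives no verdict.

I pushed the box back with the closed fingertips until it stopped at the rail, at about 17 N. Then I stroked the top wing five times. The last stroke went in small steps until the force at the wing rose to about 28 N and the wing stopped moving. After that I backed the hand off and moved it well clear.

**Last checks:**
- **Jaw position:** the side camera puts the jaw face at frame y of about -10.1 mm, where a box against the end stop should be met. The scene camera read the jaw's back face about 4 mm further out, but that view was coarser and partly covered by the hand.
- **Screw angle:** the wing lean read 20–29°, which fits 8.2–8.4 rad. My stroke-by-stroke tally came out a quarter turn lower, at about 6.7 rad. I went with the jaw travel of 11.6 mm and the clear rise in force instead.
- **Box and bystanders:** in the last picture the box stands flat against the rail. I saw nothing else shifted, but I did not measure the bystanders.
- **Not checked:** I did not press the wing a second time to confirm it was tight. I also did not measure the gap at the end stop or the box's squareness directly.

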